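# Wake and zero the bench torque tester

### The arm

A 6-joint arm with a two-finger parallel gripper is mounted at the origin on the work surface. World frame = base frame: x ahead of the robot, y to its left, z up, the work surface at z = 0. Lengths are in mm, angles in rad, forces in N, time in s.
With the tool pointing down it reaches from about 275 to 1000 mm from the base axis. Payload 8.4 kg.
Tool frame: the origin (TCP) lies on the mounting face of the last link; the fingertips stand 173 mm ahead of it and the grasp point (between the pads) lies 155 mm ahead of it; z points along the fingers, y is the direction in which the jaws open and shut (so a half turn about z gives the same grasp; the last joint's range is limited). The gripper opens to 85 mm and grips with 20 to 120 N. Pads are 22 mm wide; open, the fingers measure 114 mm over their backs; the gripper's body (76 mm by 85 mm) begins 54 mm behind the grasp point. The pads swing forward as they close: fully open they stand 13 mm farther back than shut.
Start: joints at [1.235, 0.353, 1.633, -0, 1.155, -0.002], TCP at [204.771, 590.507, 404.681] pointing down, gripper open.
Joint ranges: [-2.63, 2.63], [-0.92, 2.1], [0.06, 2.66], [-1.3, 4.44], [0, 2.69], [-3.02, 3.02]. Speed limits (rad/s): [2.22, 2.22, 2.79, 3.14, 3.14, 3.14].

### API

Orientations are given as [roll, pitch, yaw] about the fixed x, y, z axes, in that order (R = Rz(yaw) Ry(pitch) Rx(roll)).
In Python, from rig import r, grab_frame, spotter gives the robot as it stands.
- The arm moves only by the tool apply_moves, never from a script. Its argument "motion" is text: rows parted by semicolons, each of 5 numbers parted by spaces: the opening, from -1 (shut) to 1 (fully open), then the shift along the tool's x, y, z as a fraction of full scale, then the turn about the tool's z as a fraction of full scale. In form: hand x y z twist; .... A call has 1 to 20 rows; each row is the pose to reach, as a shift and turn from the pose commanded when the call began, along the tool's axes at that moment, turning the shorter way round; what a row does not reach only later rows make up. Full scale, the value 1, is 1 m for a shift and pi rad for a turn. A row lasts 1/12 s, in which the tool goes at most 41.7 mm and 7.16 degrees, less where a joint would pass 70% of its speed; a pose out of reach is approached as far as the arm can. A call with a number of a shift or a turn outside -1 to 1 is refused whole. A call with a gripper value outside its range is refused whole. The fingers move at their own pace and stop on an object; "squeeze" is the grip in N (left out, the last holds). Time passes only in rows, so rows that repeat a pose let the fingers close. It gives the time, the measured TCP pose, the force and the opening at its end, in the units of the state.
- r.sense(): the state, without advancing time (a new reading comes with each control period).
- grab_frame(name): name is "scene" or "top"; returns a dict with "img" (480x640x3 uint8, red, green, blue), "fx", "fy", "cx", "cy" (pixels), "R" (3x3) and "t" (3): a world point X has camera coordinates R X + t. Camera axes: x right, y down, z forward; pixel columns grow to the right and rows downward; lengths in mm; the calibration is good to about 2 mm. A picture is of the moment at which its call begins. There is no depth.
- r.sign_off(): hands the job in, once; it reports no verdict.
Trained networks look in the newest picture that a camera, given by its name, has taken for a name from the list of things; names that differ only in an ending like _2 or _b are one class to them, and where a whole thing is asked for, a point or a joint stands for the part that bears it (a point fixed in the world has none). Each returns a list of dicts, best first, with "conf" (0 to 1); they miss things now and then, are a little off and sometimes report something else, mostly with a low value. They report only what shows in the picture. A call takes as long as a camera call.
- spotter.boxes_of(query, camera): "point" ([x, y, z] in mm, in world coordinates, good to about 4 mm: the middle of the surface that is visible of it).
- spotter.place_of(query, camera): "point" ([x, y, z] in mm, in world coordinates, good to about 4 mm: a listed point, or the origin of a listed thing).
The state is a dict: "clock": time; "qpos": joint angles; "qvel": joint speeds; "joint_efforts": joint torques, N m; "eef_pos": TCP position; "tcp_rot": TCP orientation; "contact_force": force on the tool from outside, world axes, zero at the start; "wrist_torque": the same for the moment, N m; "opening": opening from 0.0 (shut) to 1.0 (fully open).
Only numpy, scipy, OpenCV 4.12 (cv2) and the standard library are available. Lean on these libraries where they do the work, as an engineer would, in place of code of your own. Each camera call takes 0.05 s, during which the arm holds its last target.

### The job

Get the bench torque tester ready for a wrench check with three light fingertip taps, in this order: tap the raised half of the green power rocker so that it flips over to on, then the raised half of the blue mode rocker so that it flips to peak hold, then press the yellow zero key down and let it come up. Do not flip the blue rocker or press the yellow key before its turn, leave the red and the white key alone, and never touch the round steel drive head, since any load on it spoils the zero. Lift or shift nothing: the loose sockets, the socket rail and the ratchet stay where they are, and the hand ends clear.

Things in the scene. Friction and masses are not known exactly. Their poses are not given: they have to be found in the camera images.
- tester: bench torque tester, grey steel case with a dark flat top 60 mm above the bench, 200 mm deep (its x) x 300 mm wide (its y), bolted down. Origin at the middle of its underside; x points away from the operator to the display, y to the operator's left. On its right half two rockers stand at x -5, y -95 and -30 mm, and three keys at x -66, y -115, -63 and -11 mm; which is in which place varies
- display (a point): middle of the display's lower near edge on the tester's top: a dark wedge 130 mm wide that rises away from the operator to 20 mm at 48 mm farther back
- drive_head: round steel torque transducer on the tester's top, left (at x 25, y 98 mm of the tester): flange 72 mm across, 7 mm high, body 51 mm across, 31 mm high, black square drive hole in its top. Origin at the middle of its underside, 60 mm above the bench. Not to be touched
- power (a joint): Green power rocker switch, 36 mm long along the tester's x, 24 mm wide, pivot at mid-length, face a shallow V. 0 = off: near half level, far half (by the display, white stroke) raised, outer end 7 mm higher. 0.4 rad = on: far half level, 65.5 mm above the bench. Some 2 to 4 N at the outer end tips it; past 0.2 it snaps over by itself and stays. Starts at 0
- power_far (a point): point on the green rocker's far half (the half to tap), mid-width, 13 mm from the pivot and 5 mm from the outer end; moves with the rocker: 5 mm above the level half at the start, about 70.5 mm above the bench
- mode (a joint): Blue mode rocker switch, 36 mm long along the tester's x, 24 mm wide, pivot at mid-length, face a shallow V. 0 = track: near half level, far half (by the display, white stroke) raised, outer end 7 mm higher. 0.4 rad = peak hold: far half level, 65.5 mm above the bench. Some 2 to 4 N at the outer end tips it; past 0.2 it snaps over by itself and stays. Starts at 0
- mode_far (a point): point on the blue rocker's far half (the half to tap), mid-width, 13 mm from the pivot and 5 mm from the outer end; moves with the rocker: 5 mm above the level half at the start, about 70.5 mm above the bench
- zero (a joint): yellow zero key: travel of the yellow key, 24 x 24 mm: 0 = up, 0.004 m = fully down; springs back up. 1.4 N starts it, 4.6 N puts it fully down; it works from about 2 mm
- zero_top (a point): middle of the yellow key's flat top, 70 mm above the bench when up; moves with the key
- clear (a joint): red clear key, not to be pressed: travel of the red key, 24 x 24 mm: 0 = up, 0.004 m = fully down; springs back up. 1.4 N starts it, 4.6 N puts it fully down; it works from about 2 mm
- print (a joint): white print key, not to be pressed: travel of the white key, 24 x 24 mm: 0 = up, 0.004 m = fully down; springs back up. 1.4 N starts it, 4.6 N puts it fully down; it works from about 2 mm
- power_frame: the green rocker's black bezel on the tester's top, 44 x 32 mm, 2 mm thick, on a rubber gasket that lets the control sink up to 4 mm at 3 N per mm; origin at the middle of its underside, 60 mm above the bench; axes along the tester's
- mode_frame: the blue rocker's black bezel on the tester's top, 44 x 32 mm, 2 mm thick, on a rubber gasket that lets the control sink up to 4 mm at 3 N per mm; origin at the middle of its underside, 60 mm above the bench; axes along the tester's
- zero_frame: the yellow key's black bezel on the tester's top, 32 x 32 mm, 2 mm thick, on a rubber gasket that lets the control sink up to 4 mm at 3 N per mm; origin at the middle of its underside, 60 mm above the bench; axes along the tester's
- clear_frame: the red key's black bezel on the tester's top, 32 x 32 mm, 2 mm thick, on a rubber gasket that lets the control sink up to 4 mm at 3 N per mm; origin at the middle of its underside, 60 mm above the bench; axes along the tester's
- print_frame: the white key's black bezel on the tester's top, 32 x 32 mm, 2 mm thick, on a rubber gasket that lets the control sink up to 4 mm at 3 N per mm; origin at the middle of its underside, 60 mm above the bench; axes along the tester's
- short_socket: loose chrome socket, 28 mm across, 36 mm tall, standing on the tester's top in front of the drive head; origin at the middle of its underside; leave alone
- deep_socket: loose chrome deep socket, 27 mm across, 78 mm tall, standing on the bench to the right of the tester; origin at the middle of its underside; leave alone
- ratchet: loose ratchet, 215 mm long, up to 36 mm wide, 24 mm high, lying on the bench to the left of the tester, its head towards its +x; origin on the bench under its middle; leave alone
- socket_rail: loose red rail with five chrome sockets standing on it, 170 mm (its y) x 26 mm, 36 mm high, lying on the bench between the robot and the tester; origin at the middle of its underside; leave alone

How it is judged (in metres and radians):
On the way, in this order (a step that is already met when the one before it is completed fails the run):
1. the green power rocker is flipped to on (value of joint power above 0.3 rad), for 0.1 s.
2. then the blue mode rocker is flipped to peak hold (value of joint each of mode, power above 0.3 rad), for 0.1 s.
3. then the yellow zero key is pressed at least 2 mm down (all of step 2 and value of joint zero above 0.002 m), for 0.04 s.
At the end, for the whole second after the job is handed in: Both rockers rest flipped over (beyond 0.3 rad), the three keys are up (within 1 mm), and the sockets, rail and ratchet stand at rest, upright and within 20 mm of where they were (all of step 2 and value of joint each of zero, clear, print below 0.001 m and distance of each of short_socket, deep_socket, ratchet, socket_rail from where it was at the start of the episode below 0.02 m and angle between each of short_socket, deep_socket, ratchet, socket_rail's own z axis and vertical below 0.2 rad and linear speed of each of short_socket, deep_socket, ratchet, socket_rail below 0.02 m/s); the robot touches nothing.
It fails at once if out of turn: the blue rocker is flipped before the power is on, or the yellow key is pressed (1.5 mm) before power and peak hold are set ((value of joint mode above 0.2 rad and value of joint power below 0.2 rad) or (value of joint zero above 0.0015 m and value of joint any of power, mode below 0.2 rad)).
It fails at once if the red or the white key is pressed (1.5 mm) (value of joint any of clear, print above 0.0015 m).
It fails at once if the drive head is touched with more than 1 N (contact force between any of the fingers, the arm and drive_head above 1 N).
It fails at once if a tap is not light: more than 30 N on a rocker, a key or the tester (contact force between any of the fingers, the arm and power_frame above 30 N or contact force between any of the fingers, the arm and mode_frame above 30 N or contact force between any of the fingers, the arm and zero_frame above 30 N or contact force between any of the fingers, the arm and clear_frame above 30 N or contact force between any of the fingers, the arm and print_frame above 30 N or contact force between any of the fingers, the arm and tester above 30 N).
It fails at once if a socket, the rail or the ratchet is lifted, knocked over or shifted by more than 20 mm (distance of any of short_socket, deep_socket, ratchet, socket_rail from where it was at the start of the episode above 0.02 m or angle between any of short_socket, deep_socket, ratchet, socket_rail's own z axis and vertical above 0.35 rad).
It also fails if it takes over 38 s, if anything falls off the work surface, if the arm or the gripper's body presses on something with over 40 N, if the wrist force passes 120 N, or if a joint passes its speed limit or range.

## Working session

There is one attempt and no reset: what is moved stays moved. The work goes in short steps, Python scripts to look and compute and a tool call to move; the robot and the scene stay as the last step left them, time stands still between calls to the robot, and variables do not carry over. Pictures are saved under pics/ and viewed, and the job is handed in when it is done.

Besides the shell and the picture viewer there is one more tool, called as name(argument=value, ...) on one line, values as JSON. apply_moves: Moves the arm, as the interface text tells. Its arguments: {"type":"object","properties":{"motion":{"type":"string"},"squeeze":{"type":"number"}},"required":["motion"]}

```bash
mkdir -p pics; ls; python3 - <<'E'
from rig import r, grab_frame, spotter
import cv2
s=r.sense(); print({k:s[k] for k in ("clock","eef_pos","tcp_rot","contact_force","opening","qpos")})
for c in ("scene","top"):
    f=grab_frame(c); cv2.imwrite(f"pics/{c}0.png",f["img"][:,:,::-1]); print(c,f["fx"],f["cx"],f["cy"],f["R"],f["t"])
    for q in ("power_far","mode_far","zero_top","power_frame","mode_frame","zero_frame","clear_frame","print_frame","tester","drive_head","display","short_socket","deep_socket","ratchet","socket_rail"):
        print(q,[(d["point"],round(d["conf"],2)) for d in spotter.place_of(q,c)[:2]])
print(r.sense()["clock"])
E
```

```text
pics
{'clock': 0.0, 'eef_pos': array([204.69136859, 590.2736058 , 403.95722735]), 'tcp_rot': array([-3.14019539e+00, -2.49689757e-05,  2.80779170e+00]), 'contact_force': array([-0.25029045,  0.0800007 , -0.11491594]), 'opening': 1.0036173941396018, 'qpos': array([ 1.23459180e+00,  3.53642301e-01,  1.63415268e+00,  2.36212611e-05,
        1.15519499e+00, -2.41314034e-03])}
scene 457.94126123137255 315.2187289637478 239.41450646693855 [[-0.20844574  0.97799192  0.00906498]
 [ 0.64460127  0.14434689 -0.7507684 ]
 [-0.73555393 -0.15065117 -0.66050333]] [  52.94940646 -297.22601246 1174.05556347]
power_far [([570.6, 7.5, 74.1], 0.72), ([495.0, 35.5, 69.3], 0.64)]
mode_far [([555.0, -55.3, 75.7], 0.48)]
zero_top [([495.8, 34.1, 65.9], 0.72)]
power_frame [([555.1, 7.2, 62.3], 0.78)]
mode_frame [([542.7, -57.6, 57.5], 0.61), ([558.1, 7.9, 62.8], 0.26)]
zero_frame [([497.8, 33.1, 56.7], 0.54)]
clear_frame [([488.9, -15.1, 59.0], 0.62), ([556.5, -56.3, 75.7], 0.61)]
print_frame [([489.3, -61.5, 61.3], 0.69), ([598.3, -27.4, 60.2], 0.61)]
tester [([560.8, 37.9, -4.2], 0.88), ([557.0, -57.6, 72.
[... 600 characters left out ...]
, 0.87)]
mode_far [([561.6, -51.6, 71.6], 0.59)]
zero_top [([495.0, 39.6, 70.7], 0.78)]
power_frame [([554.9, 12.9, 57.5], 0.68)]
mode_frame [([546.9, -59.3, 63.3], 0.77), ([496.9, 31.1, 62.7], 0.66)]
zero_frame [([495.0, 29.1, 60.5], 0.77)]
clear_frame [([488.2, -13.7, 61.2], 0.93)]
print_frame [([497.6, 40.0, 70.8], 0.73), ([479.7, -68.0, 58.9], 0.71)]
tester [([561.1, 38.5, 2.6], 0.8)]
drive_head [([601.2, 132.8, 59.5], 0.9), ([562.4, -52.3, 71.3], 0.51)]
display [([601.8, -23.4, 62.6], 0.78)]
short_socket [([507.3, 135.6, 62.2], 0.53)]
deep_socket [([578.6, -176.9, 0.2], 0.95)]
ratchet [([548.6, 276.3, 0.1], 0.8), ([547.9, -59.5, 59.8], 0.7)]
socket_rail [([414.0, 93.7, -2.4], 0.94)]
1.6
```

View pics/top0.png

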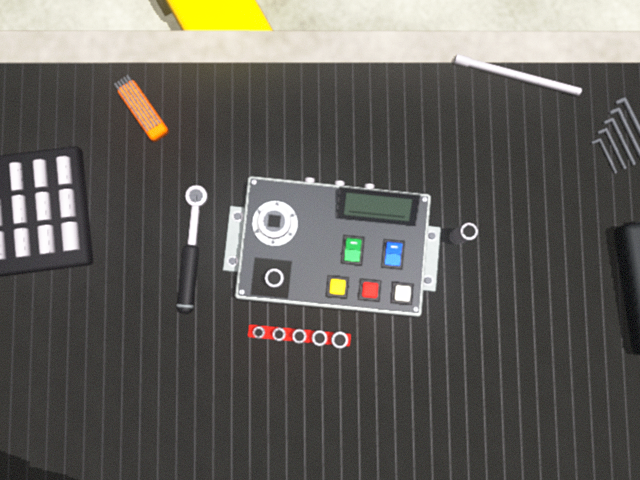

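View pics/scene0.png

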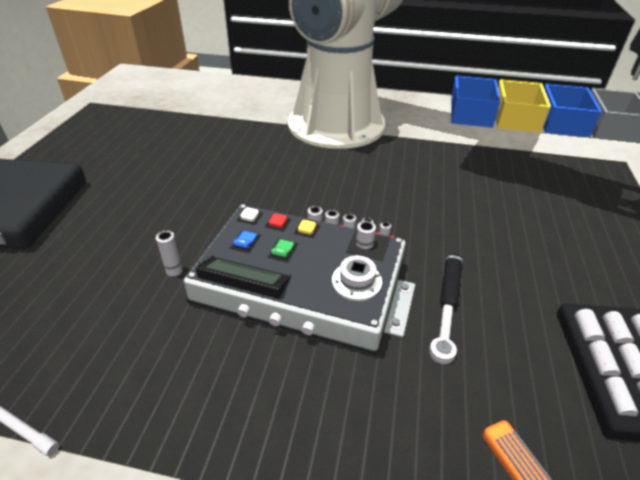

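The top view shows green at (353,249), blue (393,253), yellow (338,287), red (370,290) and white (402,293). That puts green at y -30, blue at -95, and the keys yellow -11, red -63, white -115. Next I fit the tester pose to the colour blobs in both views.

```bash
cat > fit.py <<'E'
from rig import r, grab_frame, spotter
import cv2, numpy as np
from scipy.optimize import least_squares
obs=[];
for c,seeds in (("top",dict(yellow=(338,287),red=(370,290),white=(402,293))),("scene",dict(yellow=(308,226),red=(279,219),white=(250,214)))):
    f=grab_frame(c); hsv=cv2.cvtColor(f["img"],cv2.COLOR_RGB2HSV)
    for n,(u,v) in seeds.items():
        m={"yellow":cv2.inRange(hsv,(22,100,170 if c=="top" else 150),(35,255,255)),"red":cv2.inRange(hsv,(0,120,150),(10,255,255))|cv2.inRange(hsv,(170,120,150),(180,255,255)),"white":cv2.inRange(hsv,(0,0,185),(180,60,255))}[n]
        k,l,st,ce=cv2.connectedComponentsWithStats(m)
        i=l[v,u]
        if i==0: print("miss",c,n,hsv[v,u]);continue
        print(c,n,ce[i],st[i])
        obs.append((f,n,ce[i]))
L=dict(yellow=(-66,-11,70),red=(-66,-63,70),white=(-66,-115,70))
def proj(f,X):
    p=f["R"]@X+f["t"]; return np.array([f["fx"]*p[0]/p[2]+f["cx"],f["fy"]*p[1]/p[2]+f["cy"]])
def W(p,l):
    c,s=np.cos(p[2]),np.sin(p[2]); return np.array([p[0]+c*l[0]-s*l[1],p[1]+s*l[0]+c*l[1],l[2]])
def res(p,cs=None): return np.concatenate([proj(f,W(p,L[n]))-uv for f,n,uv in obs])
for lo,hi in ((0,6),(0,3),(3,6)):
    o=list(obs)
    rr=lambda p:np.concatenate([proj(f,W(p,L[n]))-uv for f,n,uv in o[lo:hi]])
    s=least_squares(rr,[561,38,-.07],x_scale=[1,1,.01]); print(s.x,np.round(s.fun,1))
    print({k:W(s.x,l).round(1) for k,l in dict(green=(8,-30,70),blue=(8,-95,70),yellow=L["yellow"],head=(25,98,60)).items()})
E
python3 fit.py
```

```text
top yellow [337.268 286.376] [329 278  17  17 250]
top red [369.65289256 289.65702479] [362 282  17  16 242]
top white [402.5 293. ] [395 285  16  17 242]
scene yellow [306.50777202 226.17098446] [298 220  18  14 193]
scene red [277.25824176 219.47802198] [269 213  18  14 182]
scene white [248.9689441  213.06832298] [241 207  17  13 161]
[ 5.63470293e+02  3.98605926e+01 -1.13580279e-01] [-0.3 -0.9  0.  -0.7 -0.2 -0.7  0.  -1.5  0.1 -1.3  0.1 -1.1]
{'green': array([568. ,   9.1,  70. ]), 'blue': array([560.7, -55.4,  70. ]), 'yellow': array([496.6,  36.4,  70. ]), 'head': array([599.4, 134.4,  60. ])}
[ 5.62056477e+02  3.99503420e+01 -1.09907894e-01] [-0.2 -0.   0.2  0.  -0.  -0. ]
{'green': array([566.7,   9.3,  70. ]), 'blue': array([559.6, -55.4,  70. ]), 'yellow': array([495.2,  36.3,  70. ]), 'head': array([597.7, 134.6,  60. ])}
[ 5.67285432e+02  4.01358655e+01 -1.21221352e-01] [-0. -0.  0.  0. -0. -0.]
{'green': array([571.6,   9.4,  70. ]), 'blue': array([563.7, -55.1,  70. ]), 'yellow': array([500.4,  37.2,  70. ]), 'head': array([604. , 134.4,  60. ])}
```

apply_moves(motion="-1 -0.5345 -0.4301 0 -0.0707;-1 -0.5345 -0.4301 0 -0.0707;-1 -0.5345 -0.4301 0 -0.0707;-1 -0.5345 -0.4301 0 -0.0707;-1 -0.5345 -0.4301 0 -0.0707;-1 -0.5345 -0.4301 0 -0.0707;-1 -0.5345 -0.4301 0 -0.0707;-1 -0.5345 -0.4301 0 -0.0707;-1 -0.5345 -0.4301 0 -0.0707;-1 -0.5345 -0.4301 0 -0.0707;-1 -0.5345 -0.4301 0 -0.0707;-1 -0.5345 -0.4301 0 -0.0707;-1 -0.5345 -0.4301 0 -0.0707;-1 -0.5345 -0.4301 0 -0.0707;-1 -0.5345 -0.4301 0 -0.0707;-1 -0.5345 -0.4301 0 -0.0707;-1 -0.5345 -0.4301 0 -0.0707;-1 -0.5345 -0.4301 0 -0.0707;-1 -0.5345 -0.4301 0 -0.0707;-1 -0.5345 -0.4301 0 -0.0707", squeeze=20)

```text
clock: 3.37
eef_pos: [568.4, 9.5, 404.5]
tcp_rot: [3.141, -0.001, 3.03]
contact_force: [-0.7, 0.9, -0.9]
opening: 0.001
```

apply_moves(motion="-1 0 0 0.03 0;-1 0 0 0.06 0;-1 0 0 0.09 0;-1 0 0 0.12 0;-1 0 0 0.14 0;-1 0 0 0.145 0;-1 0 0 0.145 0;-1 0 0 0.145 0")

```text
clock: 4.03
eef_pos: [569.0, 9.8, 260.7]
tcp_rot: [3.141, 0.001, 3.031]
contact_force: [1.2, 0.5, 1.2]
opening: -0.004
```

```bash
python3 - <<'E'
from rig import r, grab_frame
import cv2, numpy as np
for c,(u,v,w) in (("scene",(180,120,240)),("top",(260,160,200))):
    f=grab_frame(c); im=f["img"][v:v+int(w*.75),u:u+w,::-1]
    cv2.imwrite(f"pics/{c}1.png",cv2.resize(im,(800,600),interpolation=cv2.INTER_CUBIC))
s=r.sense();print(s["clock"],s["eef_pos"],s["contact_force"])
E
```

```text
4.1333 [569.49369598   9.46652855 261.43566499] [0.17660126 0.80297032 0.45613193]
```

View pics/scene1.png

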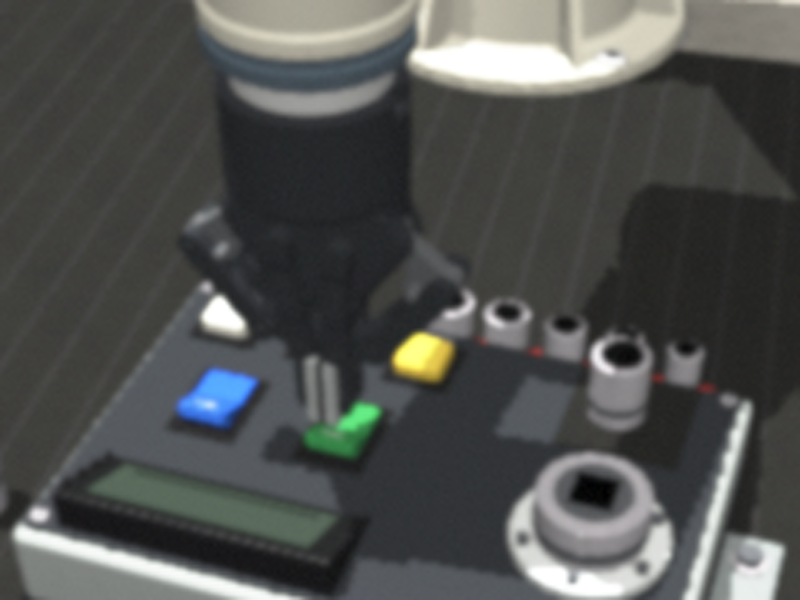

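View pics/top1.png

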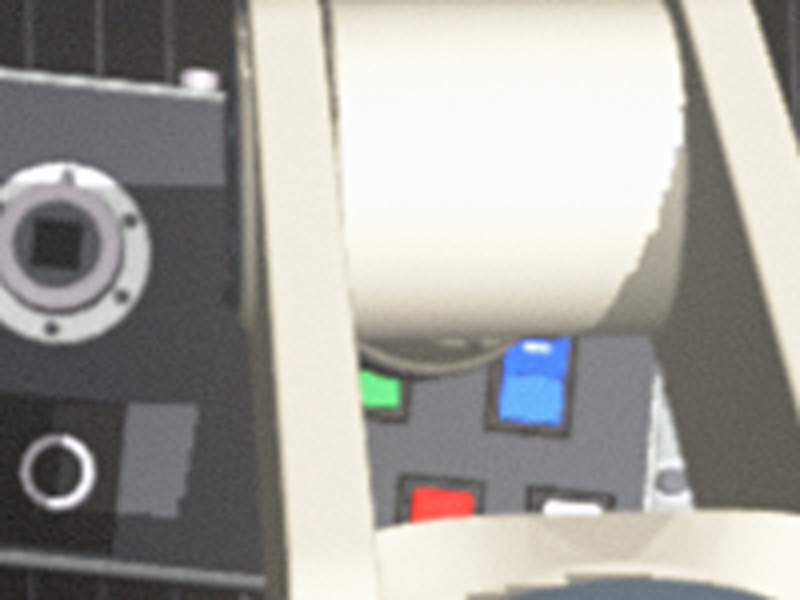

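The fingertip end sits at about crop (322,423), which matches the projected pose. It is just above the green far half and clear of the display. I'll tap gently now.

apply_moves(motion="-1 0 0 0.006 0;-1 0 0 0.012 0;-1 0 0 0.015 0;-1 0 0 0.0165 0;-1 0 0 0.018 0;-1 0 0 0.019 0;-1 0 0 0.02 0;-1 0 0 0.0205 0;-1 0 0 0.0205 0")

```text
clock: 4.88
eef_pos: [568.8, 9.0, 239.0]
tcp_rot: [-3.142, -0.0, 3.03]
contact_force: [0.3, -0.5, -0.1]
opening: 0.003
```

```bash
cat > look.py <<'E'
import sys
from rig import r, grab_frame
import cv2
f=grab_frame("scene"); u,v,w=180,150,160; im=f["img"][v:v+120,u:u+w,::-1]
cv2.imwrite(f"pics/{sys.argv[1]}.png",cv2.resize(im,(800,600),interpolation=cv2.INTER_CUBIC))
s=r.sense();print(s["clock"],s["eef_pos"],s["contact_force"])
E
python3 look.py g2
```

```text
4.9333 [568.80735816   9.02801117 239.13608639] [ 0.44625146  0.56457965 -0.12280892]
```

View pics/g2.png

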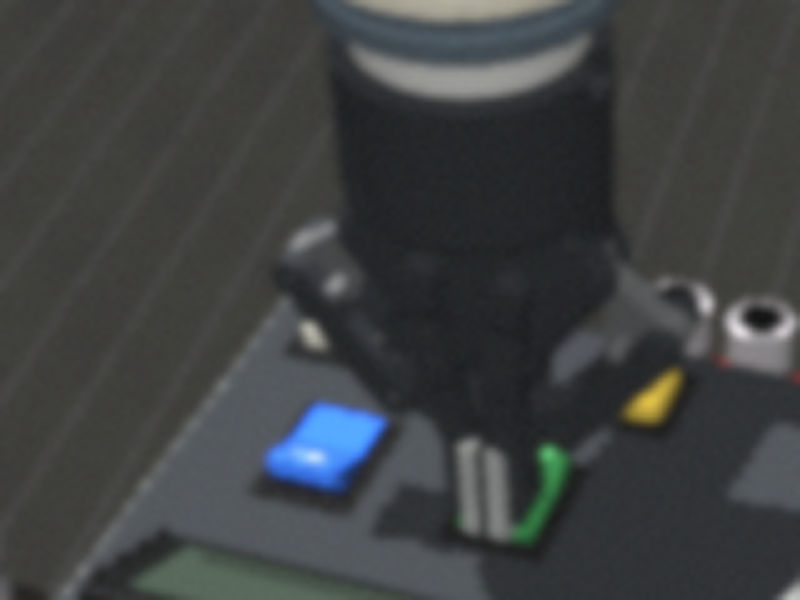

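apply_moves(motion="-1 0 0 -0.01 0;-1 0 0 -0.03 0;-1 0 0 -0.04 0;-1 0 0 -0.04 0;-1 0 0 -0.04 0")

```text
clock: 5.35
eef_pos: [569.1, 9.0, 280.1]
tcp_rot: [3.141, 0.002, 3.03]
contact_force: [0.0, -0.0, -0.5]
opening: -0.001
```

```bash
python3 look.py g3
```

```text
5.4 [568.77716399   9.05278549 279.30848163] [-0.06063652 -0.13014317  0.01372947]
```

View pics/g3.png

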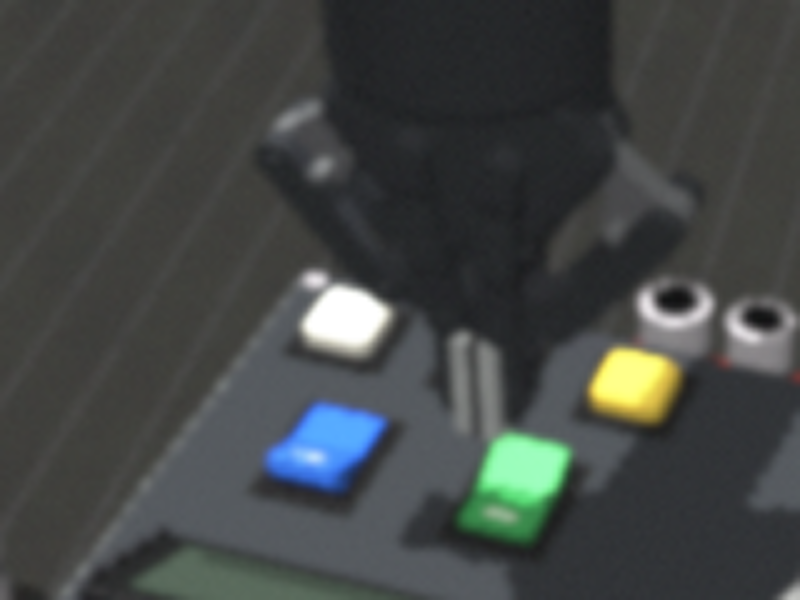

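Green is flipped: its near half is raised at (525,465) and the far half is level. Blue is next, 65 mm over along tool -y.

apply_moves(motion="-1 0 -0.03 0 0;-1 0 -0.055 0 0;-1 0 -0.065 0 0;-1 0 -0.065 0 0;-1 0 -0.065 0.02 0;-1 0 -0.065 0.027 0;-1 0 -0.065 0.031 0;-1 0 -0.065 0.034 0;-1 0 -0.065 0.0355 0;-1 0 -0.065 0.037 0;-1 0 -0.065 0.0385 0;-1 0 -0.065 0.0395 0;-1 0 -0.065 0.04 0;-1 0 -0.065 0.04 0")

```text
clock: 6.57
eef_pos: [561.6, -55.6, 239.3]
tcp_rot: [-3.142, 0.0, 3.03]
contact_force: [0.4, -0.0, -0.5]
opening: -0.003
```

apply_moves(motion="-1 0 0 -0.01 0;-1 0 0 -0.03 0;-1 0 0 -0.04 0;-1 0 0 -0.04 0;-1 0 0 -0.04 0")

```text
clock: 6.98
eef_pos: [561.9, -55.6, 280.1]
tcp_rot: [3.142, 0.002, 3.03]
contact_force: [-0.1, 0.5, -0.4]
opening: 0.001
```

```bash
python3 look.py b1
```

```text
7.0333 [561.51736496 -55.598633   279.3037874 ] [ 0.17908956  0.07316678 -0.345382  ]
```

View pics/b1.png

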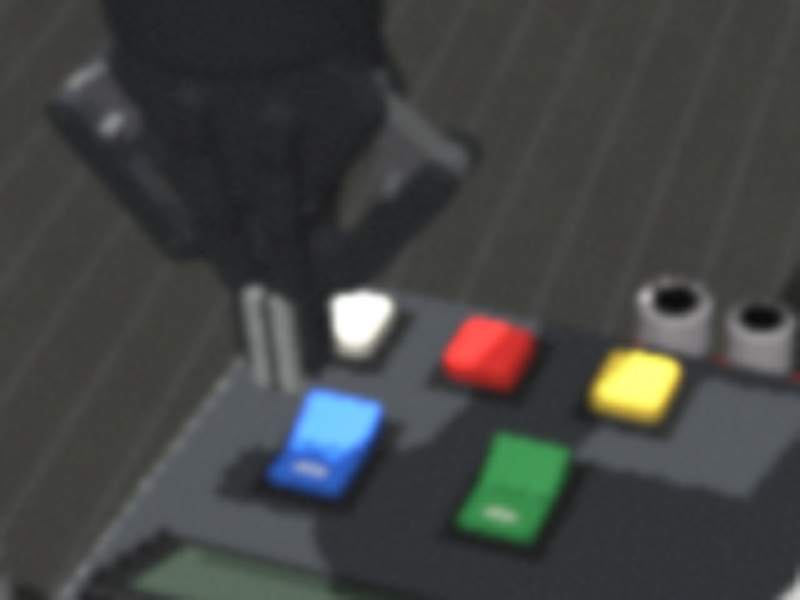

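Blue is now flipped too, with its near half raised at (340,415). The yellow key is tool +76 mm in x and +84 mm in y from here.

apply_moves(motion="-1 0.025 0.028 0 0;-1 0.05 0.056 0 0;-1 0.07 0.078 0 0;-1 0.076 0.084 0 0;-1 0.076 0.084 0 0;-1 0.076 0.084 0.02 0;-1 0.076 0.084 0.03 0;-1 0.076 0.084 0.034 0;-1 0.076 0.084 0.037 0;-1 0.076 0.084 0.039 0;-1 0.076 0.084 0.041 0;-1 0.076 0.084 0.042 0;-1 0.076 0.084 0.042 0;-1 0.076 0.084 0.042 0")

```text
clock: 8.2
eef_pos: [495.5, 36.0, 237.6]
tcp_rot: [-3.141, 0.0, 3.03]
contact_force: [-3.5, -3.6, 5.0]
opening: 0.0
```

```bash
python3 look.py y1
```

```text
8.25 [495.49435439  36.07211163 237.62851484] [-2.50236912 -3.46455284  5.95132375]
```

View pics/y1.png

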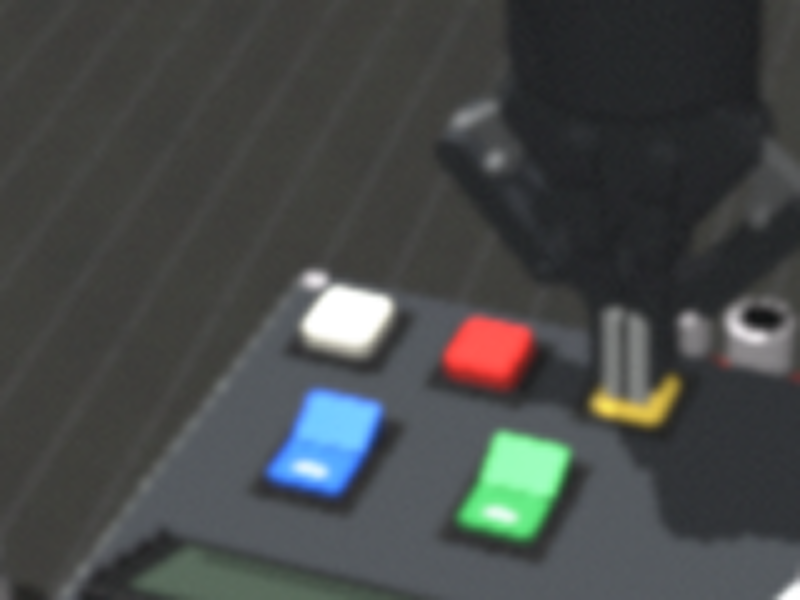

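The key carries about 6 N vertically and the tip is 5.4 mm below rest, so roughly 2 mm is gasket sink and 3.4 mm is key travel. Now I lift clear.

apply_moves(motion="-1 0 0 -0.005 0;-1 0 0 -0.02 0;-1 0 0 -0.05 0;-1 0 0 -0.09 0;-1 0 0 -0.12 0;-1 0 0 -0.15 0;-1 0 0 -0.15 0;-1 0 0 -0.15 0;-1 0 0 -0.15 0")

```text
clock: 9.0
eef_pos: [495.2, 36.4, 387.1]
tcp_rot: [3.141, 0.001, 3.03]
contact_force: [-0.3, 0.8, -0.4]
opening: -0.001
```

```bash
python3 look.py y2; python3 - <<'E'
from rig import *
import cv2
for c in("scene","top"):
    f=grab_frame(c); cv2.imwrite(f"pics/{c}9.png",f["img"][:,:,::-1])
    for q in("short_socket","deep_socket","ratchet","socket_rail","zero_top"): print(q,[(d["point"],round(d["conf"],2)) for d in spotter.place_of(q,c)[:2]])
E
```

```text
9.05 [495.02222386  36.41247949 386.41757573] [-0.79955554  1.06926266 -0.38876605]
short_socket [([508.1, 133.4, 57.1], 0.75)]
deep_socket [([578.3, -178.2, -0.6], 0.79), ([596.8, -33.8, 57.8], 0.46)]
ratchet [([550.8, 273.3, -1.6], 0.76), ([541.5, -55.9, 59.9], 0.74)]
socket_rail [([417.2, 98.4, -0.6], 0.92)]
zero_top [([497.4, 35.6, 70.7], 0.64), ([417.3, 100.6, -2.7], 0.57)]
short_socket [([506.7, 136.4, 58.8], 0.72)]
deep_socket [([600.9, 132.8, 60.0], 0.69), ([579.5, -178.9, -0.9], 0.53)]
ratchet [([547.9, 278.9, -0.0], 0.58)]
socket_rail [([414.5, 91.7, -0.7], 0.56)]
zero_top []
```

View pics/y2.png

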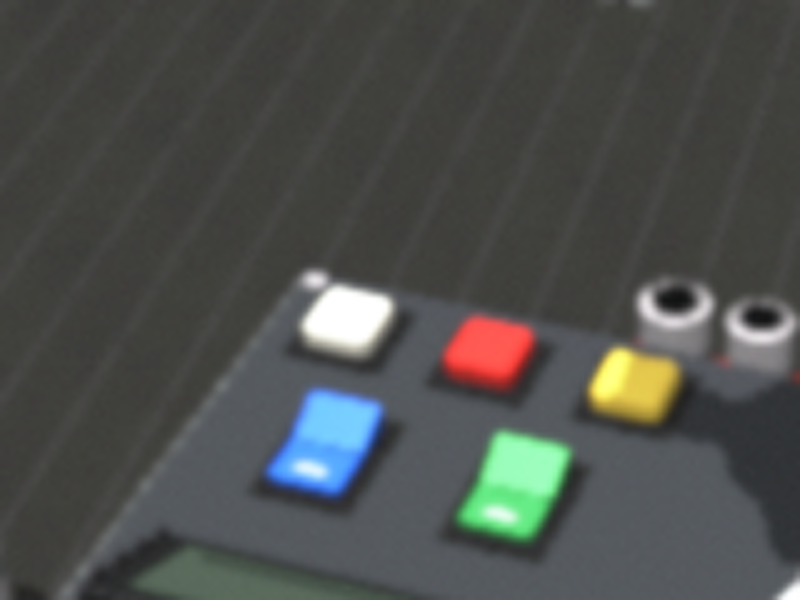

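View pics/scene9.png

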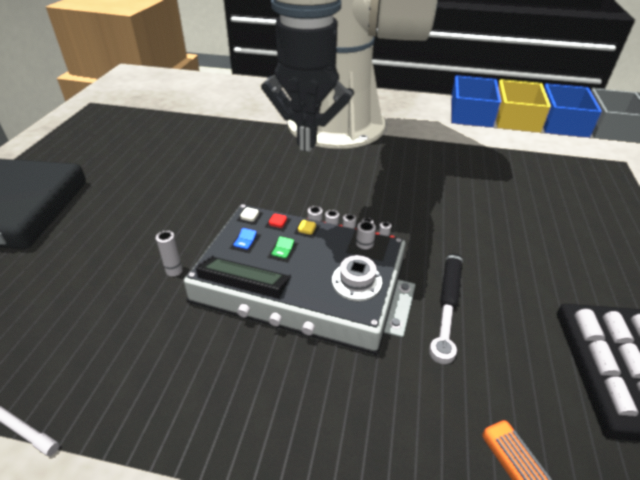

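Both rockers are flipped, the yellow key is back up, the loose parts haven't moved, and the hand is well clear.

```bash
python3 -c "
from rig import r
print(r.sign_off())"
```

```text
the job is handed in; nothing more can be done
None
```

I made the three taps in order with the gripper shut: green power rocker, blue mode rocker, then the yellow zero key. I handed the job in at about 9.5 s of the 38 s allowed. The sign-off gives no verdict.

- **Rockers:** The last pictures show both flipped, near halves raised and far halves level. Force readings were near zero at the end of each rocker tap; I did not see the peak force during the taps.
- **Yellow key:** The tip went about 5.4 mm below the key's rest height with about 6 N vertically. That means roughly 3.4 mm of key travel after the gasket's sink, worked out from tip height and force because key travel can't be read directly. The picture shows the key back up.
- **Sideways force:** During the yellow press the wrist also read about 3 N sideways in both x and y, which I put down to friction on the key. It went away on lifting.
- **Left alone:** I saw no contact with the red key, the white key or the drive head. The networks' best-matching positions for the sockets, rail and ratchet agree with the start to within about 3 mm.
- **Disagreements:** The two cameras put the tester about 5 mm apart in x. I went with the top view, because the scene view also sees the sides of the keys. In the last top picture the networks missed the yellow key and first took the drive head for the deep socket.

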